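Open the sample cabinet and hold the paint-thickness probe on the marked spot

TASK

Pull the drop-front flap of the small grey sample cabinet all the way down until it stops level, then take the orange probe out of its stand and set its sprung tip inside the yellow ring on the blue paint sample, on the inner side of the flap, close to the centre dot. Press gently with the probe upright until the tip is pushed about half-way in (the red part of its shaft just disappears), neither barely touching nor pressed to its stop, and finish like that: keep holding the probe there and do not let go. Leave the jar, slide box, stamp, stapler, tube and bottle where they stand.

Things in the scene. Friction and masses are not known exactly. Their poses are not given: they have to be found in the camera images.
- cabinet: fixed grey metal sample cabinet, 150 deep x 200 wide x 134 high mm, whose front is a bottom-hinged flap. Origin on the desk under the middle of its front plane; x points from the front to the back of the cabinet (about away from the robot), y along its width, z up.
- flap (a joint): hinge of the white front flap, rad: 0 shut (upright), grows as its top comes forward and down, 1.571 fully open (level, at its stop, inner side up). It starts shut or ajar up to 0.3. The hinge is stiff (0.3 N m): the flap stays where it is left and is moved by 2 to 4 N at its tab. The flap is a 196 wide, 12 thick panel, from 5 to 111 mm out from the hinge axis; its inner face lies in the plane of the hinge axis. On its top edge stands the red pull tab.
- hinge (a point): middle of the flap's hinge axis, 22 mm above the desk on the front plane of the cabinet; the axis runs along the cabinet's y. Does not move with the flap.
- tab (a point): centre of the red pull tab of the flap, 134 mm out from the hinge axis. The tab is 70 wide, 10 thick and runs 111 to 154 mm out from the axis, its inner face 1 mm outward of the hinge plane; shut, it stands up 42 mm above the cabinet roof, so it can be pinched from above across its thickness or hooked from behind.
- spot (a point): centre dot of the yellow ring (inner diameter 21, outer 26 mm) on the blue paint sample plate (80 x 75 mm, 3 thick) fixed on the inner side of the flap, 60 mm out from the hinge axis, in mid width. The point lies on the plate's face; with the flap fully open it is the top, 25 mm above the desk. Its x axis is the plate's normal (points up when the flap is open).
- stand: fixed grey block 70 x 70 x 62 mm high with one 20 mm wide, 60 mm deep upright hole in mid top, in which the probe stands. Origin under its centre. It may stand left or right of the cabinet.
- probe: loose probe, a round pencil-shaped tool 128 mm long, about 90 to 145 g. Origin at the free end of its unpressed tip, z along the probe from the tip to the top. From the origin up: sprung tip, 7 mm wide, 0 to 16 mm; steel cone and barrel, 16 mm wide, to 56; black collar, 26 mm wide, 56 to 62, whose underside rests on top of the stand; orange grip, 20 mm wide, 62 to 124, with a black cap to 128. In the stand it is upright with its origin 6 mm above the desk.
- probe_tip (a joint): how far the probe's sprung tip is pushed in, m: 0 out, 0.015 at its stop. The spring force is 1 N at first, plus 0.5 N a mm (4.75 N half-way). The lower 8.5 mm of the free 16 mm of shaft is bare steel, the rest red.
- tip_end (a point): centre of the end face of the sprung tip (7 mm wide); moves with the tip.
- jar: loose white lidded jar, 46 mm wide, 67 high, bystander; origin under its centre. It stands on the other side of the cabinet from the stand.
- slide_box: loose cream box with a blue lid, 33 x 86 x 46 mm high, bystander; origin under its centre.
- stamp: loose brown wooden hand stamp, 34 mm wide, 68 high, standing, bystander; origin under its centre.
- stapler: loose red and black stapler, 34 x 128 x 38 mm high, bystander; origin under its centre.
- tube: loose white squeeze tube lying flat, 33 x 128 x 27 mm high, bystander; origin under its centre.
- bottle: loose cream bottle with a white cap, 64 mm wide, 129 high, at the back left, bystander; origin under its centre.

How it is judged:
By the outcome, as a careful person would: the job done as asked, in the order asked, and still so for the second after the job is handed in, while the arm keeps its last pose, push and grip.
It also fails if it takes over 58 s, if anything falls off the work surface, if the arm or the gripper's body presses on something with over 40 N, if the wrist force passes 120 N, or if a joint passes its speed limit or range.

ROBOT

A 6-joint arm with a two-finger parallel gripper is mounted at the origin on a cart in front of the work surface, level with it; the furniture and walls round the work are solid. World frame = base frame: x ahead of the robot, y to its left, z up, the work surface at z = 0. Lengths are in m, angles in degrees, forces in N, time in s.
With the tool pointing down it reaches from about 0.375 to 0.9 m from the base axis. Payload 3.1 kg.
Tool frame: the origin (TCP) lies on the centre line of the jaws, within the pads' length; the fingertips stand 25 mm ahead of it and the grasp point (between the pads) lies 6 mm ahead of it; y points along the fingers, x is the direction in which the jaws open and shut, and the axes are right-handed (so a half turn about y gives the same grasp; the last joint's range is limited). The gripper opens to 87 mm and grips with 3 to 60 N. Pads are 19 mm wide; open, the fingers measure 117 mm over their backs; the gripper's body (75 mm by 190 mm) begins 51 mm behind the grasp point.
Start: joints at [-78.81, 30.224, 82.088, -0, 67.689, -10.227], TCP at [0.228, -0.582, 0.248] pointing down, gripper open.
Joint ranges: [-176.69, 176.69], [-43.24, 126.21], [12.49, 139.97], [-82, 262], [0, 151.66], [-163.58, 163.58]. Speed limits (degrees/s): [159.86, 159.86, 180, 180, 180, 180].

INTERFACE

Orientations are given as a 3x3 rotation matrix whose columns are the frame's x, y, z axes.
In Python, from rig import * gives the robot as it stands.
- The arm moves only by the tool play_rows, never from a script. Its argument "commands" is a list of rows, each a list of 2 entries, a list of its own where there are three numbers: the shift along the world's x, y, z in m, then the turn, a rotation vector about the world's x, y, z in rad. A call has 1 to 10 rows; each row is the pose to reach, as a shift and turn from the pose commanded when the call began; what a row does not reach only later rows make up. A row lasts 1/8 s, in which the tool goes at most 62.5 mm and 10.7 degrees, less where a joint would pass 70% of its speed; a pose out of reach is approached as far as the arm can. A call with a gripper value outside its range is refused whole. "gripper" is the finger opening in m, from 0 to 0.087, set as the call begins (left out, the last holds). The fingers move at their own pace and stop on an object; the grip force is fixed at half the most. Time passes only in rows, so rows that repeat a pose let the fingers close. It gives the time, the measured TCP pose, the force and the opening at its end, in the units of the state.
- read_state(): the state, without advancing time (a new reading comes with each control period).
- capture(name): name is "scene" or "top"; returns a dict with "frame" (384x512x3 uint8, red, green, blue), "depth" (384x512 float32, m along the optical axis (not along the pixel's ray), 0 where there is no reading), "mtx" (3x3 intrinsics, pixels), "dist_coeffs" ([k1, k2, p1, p2, k3] as OpenCV has them; the pictures are not rectified), "cam_to_world" (4x4, takes a point from camera to world coordinates). Camera axes: x right, y down, z forward; pixel columns grow to the right and rows downward; lengths in m; the calibration is good to about 2 mm. A picture is of the moment at which its call begins.
- hand_in(): hands the job in, once; it reports no verdict.
The state is a dict: "time_s": time; "joint_positions": joint angles; "qvel": joint speeds; "tau": joint torques, N m; "position": TCP position; "tcp_rot": TCP orientation; "force": force on the tool from outside, world axes, zero at the start; "moment": the same for the moment, N m; "opening": opening from 0.0 (shut) to 1.0 (fully open).
Only numpy, scipy, OpenCV 4.12 (cv2) and the standard library are available. Lean on these libraries where they do the work, as an engineer would, in place of code of your own. Each camera call takes 0.05 s, during which the arm holds its last target. There are 200 camera calls.

## Working session

There is one attempt and no reset: what is moved stays moved. The work goes in short steps, Python scripts to look and compute and a tool call to move; the robot and the scene stay as the last step left them, time stands still between calls to the robot, and variables do not carry over. Pictures are saved under pics/ and viewed, about 8 in all and at most 12, crops included, and the job is handed in when it is done.

Besides the shell and the picture viewer there is one more tool, called after ">>>" by a JSON object that holds its "method" and its "body". play_rows: Moves the arm, as the interface text tells. Its arguments: {"type":"object","properties":{"commands":{"type":"array"},"gripper":{"type":"number"}},"required":["commands"]}

```bash
mkdir -p pics; cat > h.py <<'E'
from rig import *
import numpy as np, cv2
def world(c,mask=None):
    d=c['depth'];h,w=d.shape
    u,v=np.meshgrid(np.arange(w),np.arange(h))
    p=cv2.undistortPoints(np.stack([u,v],-1).reshape(-1,1,2).astype(float),np.array(c['mtx']),np.array(c['dist_coeffs'])).reshape(h,w,2)
    P=np.dstack([p*d[...,None],d]);T=np.array(c['cam_to_world'])
    W=P@T[:3,:3].T+T[:3,3]; W[d==0]=np.nan
    return W
def save(c,n): cv2.imwrite('pics/'+n,c['frame'][...,::-1])
E
python3 - <<'E'
from h import *
a=capture('scene');b=capture('top');save(a,'s0.png');save(b,'t0.png')
for c in(a,b):print(np.round(c['cam_to_world'],3).tolist())
print(read_state())
E
```

```text
[[-0.786, -0.228, 0.574, -0.249], [-0.617, 0.321, -0.718, 1.052], [-0.02, -0.919, -0.393, 0.701], [0.0, 0.0, 0.0, 1.0]]
[[-0.001, -0.998, 0.064, 0.466], [-1.0, 0.0, -0.009, 0.011], [0.009, -0.064, -0.998, 1.553], [0.0, 0.0, 0.0, 1.0]]
{'time_s': 0.1, 'joint_positions': array([-7.88083568e+01,  3.02732739e+01,  8.21484277e+01, -5.70634500e-04,
        6.76891474e+01, -1.02256843e+01]), 'qvel': array([ 0.08541319, -0.03470154, -0.14753766,  0.04258169, -0.11507827,
        0.00863288]), 'tau': array([ 9.24219967e-05, -4.40985847e+01, -1.77150464e+01,  6.34858338e-02,
        5.33824344e-02, -4.86549186e-05]), 'position': array([ 0.22814618, -0.58122248,  0.24667678]), 'tcp_rot': array([[ 3.65161501e-01, -3.84543020e-04,  9.30944107e-01],
       [-9.30942236e-01,  1.89610010e-03,  3.65161550e-01],
       [-1.90558354e-03, -9.99998128e-01,  3.34395420e-04]]), 'force': array([-0.73198895, -0.29019981,  0.01546582]), 'moment': array([ 5.97029330e-05, -7.46325023e-02,  1.88273736e-03]), 'opening': 1.0030268597312668}
```

View pics/s0.png

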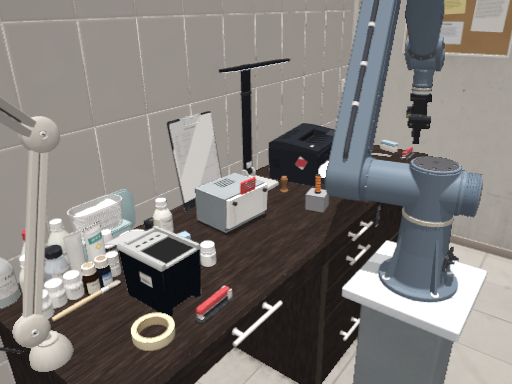

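View pics/t0.png

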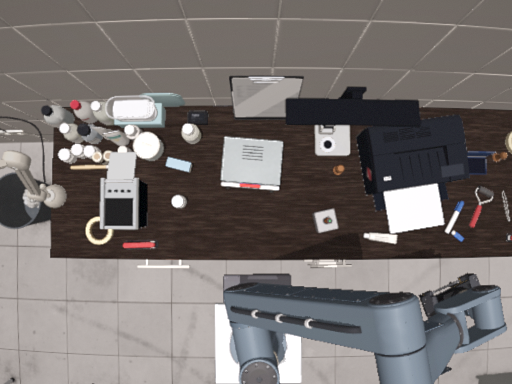

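Scene: cabinet (230,200) with its red tab near (248,186), stand with the orange probe (318,195). Top: cabinet (252,160), tab (248,186), stand (326,220), tube (380,238), stamp (338,170), jar (178,201), stapler (139,245).

```bash
python3 - <<'E'
from h import *
b=capture('top');a=capture('scene')
print(b['mtx'],a['mtx'])
W=world(b);hs=cv2.cvtColor(b['frame'],cv2.COLOR_RGB2HSV)
def box(n,m):
    p=W[m];p=p[~np.isnan(p[:,0])]
    r=cv2.minAreaRect(p[:,:2].astype(np.float32));print(n,len(p),np.round(r[0],4),np.round(r[1],4),round(r[2],1),'z',np.round(np.percentile(p[:,2],[5,50,95]),3),'med',np.round(np.median(p,0),4))
def reg(x0,x1,y0,y1):
    m=np.zeros(W.shape[:2],bool);m[y0:y1,x0:x1]=1;return m
z=W[...,2]
c=reg(215,290,130,195)
box('roof',c&(z>.122)&(z<.146))
red=((hs[...,0]<8)|(hs[...,0]>172))&(hs[...,1]>130)&(hs[...,2]>70)
box('tab',c&red)
box('stand',reg(305,350,200,240)&(z>.05)&(z<.075))
box('probe',reg(305,350,200,240)&(z>.09))
for n,r in dict(stamp=(328,348,160,180),tube=(360,402,228,248),jar=(168,190,190,212),stapler=(118,160,236,252),box=(160,196,152,175)).items(): box(n,reg(*r)&(z>.012))
Wa=world(a);hs=cv2.cvtColor(a['frame'],cv2.COLOR_RGB2HSV);z=Wa[...,2]
W=Wa
red=((hs[...,0]<8)|(hs[...,0]>172))&(hs[...,1]>130)&(hs[...,2]>70)
box('tab s',reg(235,262,172,200)&red)
org=(hs[...,0]>6)&(hs[...,0]<20)&(hs[...,1]>150)&(hs[...,2]>120)
box('probe s',reg(308,330,170,205)&(z>.07)&(z<.14))
box('probe org',reg(308,330,170,205)&org)
# flap front face plane: white pixels
big=lambda f,n:cv2.imwrite('pics/'+n,cv2.resize(f[...,::-1],None,fx=5,fy=5,interpolation=cv2.INTER_CUBIC))
i=np.hstack([a['frame'][165:235,190:275],b['frame'][130:200,215:290]])
big(i,'z1.png')
E
```

```text
[[419.25838954   0.         258.16169473]
 [  0.         419.25838954 191.26411289]
 [  0.           0.           1.        ]] [[420.8227742    0.         249.15010815]
 [  0.         420.8227742  189.43476173]
 [  0.           0.           1.        ]]
roof 2712 [0.6498 0.0211] [0.2003 0.1771] 85.3 z [0.129 0.135 0.14 ] med [0.6575 0.0195 0.1346]
tab 54 [0.5768 0.0274] [0.0629 0.0133] 85.6 z [0.172 0.176 0.18 ] med [0.5752 0.0291 0.1757]
stand 355 [ 0.4571 -0.2422] [0.0709 0.0719] 12.4 z [0.057 0.063 0.068] med [ 0.4558 -0.2372  0.0627]
probe 37 [ 0.4576 -0.2405] [0.0174 0.0174] 89.6 z [0.102 0.132 0.139] med [ 0.4562 -0.2385  0.1321]
stamp 66 [ 0.6502 -0.3   ] [0.0287 0.0532] 41.4 z [0.013 0.062 0.071] med [ 0.643  -0.2926  0.0624]
tube 231 [ 0.4007 -0.4609] [0.1378 0.0563] 89.4 z [0.013 0.021 0.036] med [ 0.4021 -0.4574  0.0209]
jar 146 [0.5261 0.2838] [0.042  0.0433] 51.6 z [0.028 0.066 0.072] med [0.5242 0.2817 0.0661]
stapler 197 [0.3704 0.4302] [0.0294 0.1202] 0.4 z [0.02  0.037 0.044] med [0.3712 0.4305 0.0372]
box 242 [0.6695 0.3075] [0.1288 0.0421] 69.2 z [0.033 0.046 0.052] med [0.662  0.2884 0.0461]
tab s 105 [0.5689 0.033 ] [0.0705 0.0128] 85.3 z [0.138 0.158 0.176] med [0.5711 0.0422 0.1577]
probe s 117 [ 0.506  -0.3232] [0.0407 0.2216] 38.4 z [0.071 0.096 0.133] med [ 0.4553 -0.2395  0.096 ]
probe org 73 [ 0.4996 -0.3176] [0.0168 0.2017] 30.1 z [0.07  0.102 0.129] med [ 0.4535 -0.2359  0.1015]
```

View pics/z1.png

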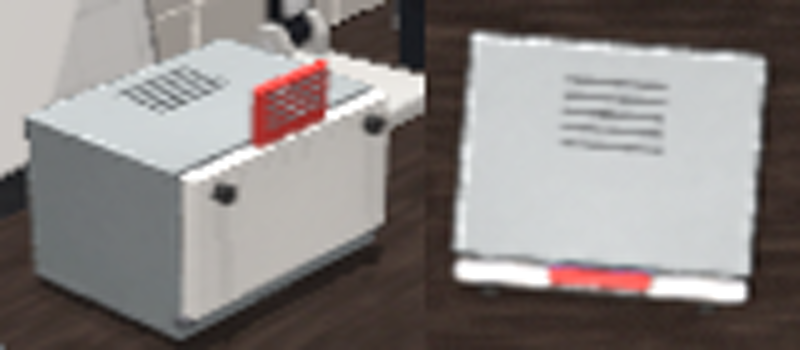

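The flap is nearly shut and its tab sits at about (0.577, 0.027). The cabinet yaw is about -4.6°. Next I move the closed fingers to above and behind the tab.

>>> {"method": "play_rows", "body": {"commands": [[[0.03,0.05,0.03],[0,0,-0.04]],[[0.07,0.11,0.05],[0,0,-0.09]],[[0.11,0.17,0.05],[0,0,-0.14]],[[0.15,0.23,0.05],[0,0,-0.19]],[[0.19,0.29,0.05],[0,0,-0.24]],[[0.22,0.34,0.05],[0,0,-0.29]],[[0.25,0.39,0.05],[0,0,-0.34]],[[0.28,0.44,0.05],[0,0,-0.39]],[[0.31,0.49,0.05],[0,0,-0.43]],[[0.34,0.54,0.05],[0,0,-0.454]]], "gripper": 0}}

```text
time_s: 1.45
position: [0.5574, -0.0594, 0.2976]
tcp_rot: [[-0.081, 0.0, 0.997], [-0.997, -0.0, -0.081], [0.0, -1.0, 0.0]]
force: [-0.2, -0.8, 0.2]
opening: 0.025
```

>>> {"method": "play_rows", "body": {"commands": [[[0.02,0.03,0.0],[0,0,0]],[[0.042,0.067,-0.02],[0,0,0]],[[0.042,0.067,-0.06],[0,0,0]],[[0.042,0.067,-0.09],[0,0,0]],[[0.042,0.067,-0.11],[0,0,0]],[[0.042,0.067,-0.12],[0,0,0]],[[0.042,0.067,-0.12],[0,0,0]]]}}

```text
time_s: 2.33
position: [0.5983, 0.0058, 0.1771]
tcp_rot: [[-0.08, -0.001, 0.997], [-0.997, 0.0, -0.08], [-0.0, -1.0, -0.001]]
force: [1.2, -0.4, 0.8]
opening: 0.007
```

```bash
python3 - <<'E'
from h import *
s=read_state();print(s['position'],s['tcp_rot'].round(3).tolist(),s['force'],s['opening'],s['time_s'])
a=capture('scene')
cv2.imwrite('pics/s1.png',cv2.resize(a['frame'][100:250,170:340][...,::-1],None,fx=4,fy=4,interpolation=cv2.INTER_CUBIC))
E
```

```text
[0.59830023 0.00575039 0.17705053] [[-0.08, -0.001, 0.997], [-0.997, 0.0, -0.08], [-0.0, -1.0, -0.001]] [ 1.24093139 -0.40512116  0.76088967] 0.006544044930074637 2.325
```

View pics/s1.png

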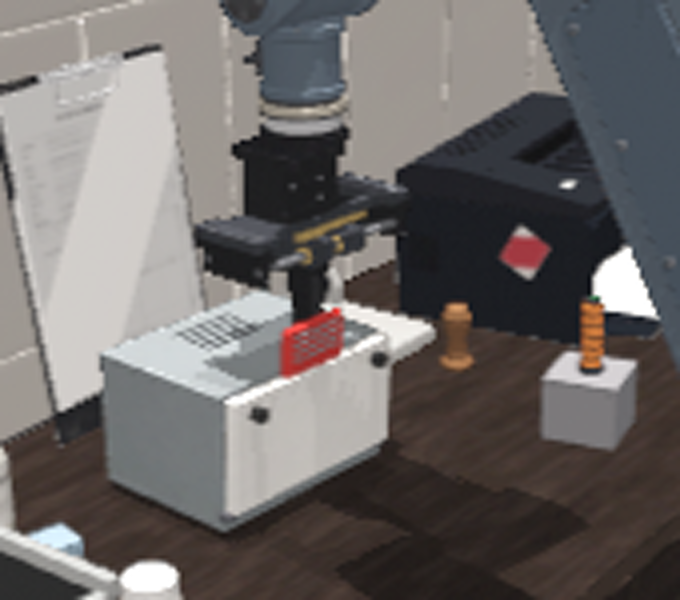

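The closed fingers are behind the tab (crop ~(310,300)) and nothing has been disturbed. Next I drag the flap forward along its arc.

>>> {"method": "play_rows", "body": {"commands": [[[0,0.01,-0.003],[0,0,0]],[[-0.004,0.02,-0.003],[0,0,0]],[[-0.017,0.021,-0.004],[0,0,0]],[[-0.029,0.022,-0.0055],[0,0,0]],[[-0.042,0.023,-0.009],[0,0,0]],[[-0.0535,0.024,-0.013],[0,0,0]],[[-0.065,0.025,-0.019],[0,0,0]],[[-0.076,0.026,-0.025],[0,0,0]],[[-0.086,0.027,-0.033],[0,0,0]],[[-0.095,0.028,-0.0415],[0,0,0]]]}}

```text
time_s: 3.62
position: [0.5028, 0.0336, 0.1355]
tcp_rot: [[-0.08, -0.0, 0.997], [-0.997, -0.0, -0.08], [0.0, -1.0, -0.0]]
force: [1.5, -1.5, -0.5]
opening: 0.005
```

```bash
python3 - <<'E'
from h import *
s=read_state();print(s['position'],s['force'],s['moment'],s['time_s'])
a=capture('scene')
cv2.imwrite('pics/s2.png',cv2.resize(a['frame'][100:250,170:340][...,::-1],None,fx=4,fy=4,interpolation=cv2.INTER_CUBIC))
E
```

```text
[0.50275877 0.03357725 0.1354605 ] [ 1.53719967 -1.46354762 -0.49470549] [-0.10557618 -0.26275266  0.02575918] 3.625
```

View pics/s2.png

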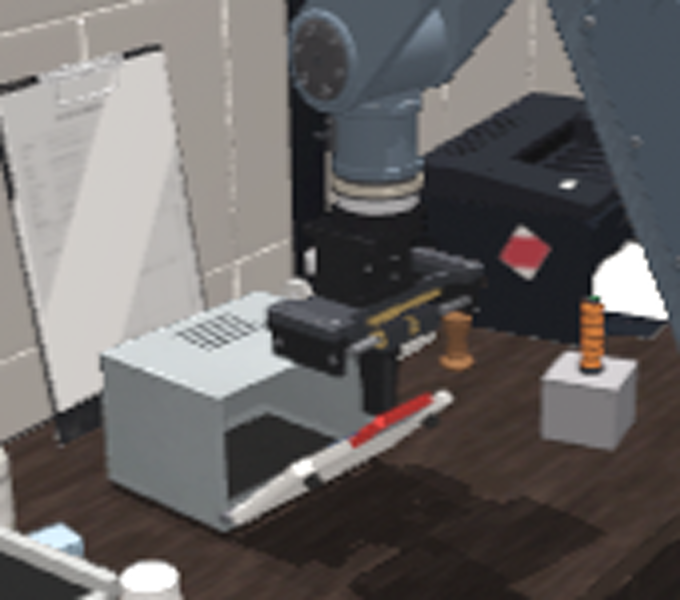

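The flap is at about 45° and following the fingertips. I carry on to level.

>>> {"method": "play_rows", "body": {"commands": [[[-0.008,0.001,-0.0095],[0,0,0]],[[-0.016,0.001,-0.02],[0,0,0]],[[-0.022,0.002,-0.031],[0,0,0]],[[-0.027,0.002,-0.0425],[0,0,0]],[[-0.031,0.002,-0.0545],[0,0,0]],[[-0.034,0.003,-0.067],[0,0,0]],[[-0.036,0.003,-0.079],[0,0,0]],[[-0.036,0.003,-0.087],[0,0,0]],[[-0.036,0.003,-0.0905],[0,0,0]],[[-0.036,0.003,-0.0905],[0,0,0]]]}}

```text
time_s: 4.92
position: [0.4665, 0.0369, 0.0463]
tcp_rot: [[-0.08, -0.002, 0.997], [-0.997, 0.0, -0.08], [-0.0, -1.0, -0.002]]
force: [-2.2, -0.0, 10.9]
opening: 0.006
```

It reached the stop: 10.9 N upward with the fingertips at z≈0.022. I retreat to above the stand, open the gripper, and look.

>>> {"method": "play_rows", "body": {"commands": [[[0,0,0.04],[0,0,0]],[[0,0,0.09],[0,0,0]],[[0,-0.02,0.14],[0,0,0]],[[0,-0.06,0.19],[0,0,0]],[[0,-0.11,0.2],[0,0,0]],[[-0.005,-0.16,0.2],[0,0,0]],[[-0.01,-0.21,0.2],[0,0,0]],[[-0.01,-0.25,0.2],[0,0,0]],[[-0.01,-0.275,0.2],[0,0,0]],[[-0.01,-0.275,0.2],[0,0,0]]], "gripper": 0.05}}

```text
time_s: 6.18
position: [0.4574, -0.2397, 0.2452]
tcp_rot: [[-0.083, -0.0, 0.997], [-0.997, 0.0, -0.083], [-0.0, -1.0, -0.0]]
force: [0.6, 0.2, -0.8]
opening: 0.573
```

```bash
cat > m.py <<'E'
from h import *
a=capture('scene');b=capture('top')
def yel(c,zpl):
    hs=cv2.cvtColor(c['frame'],cv2.COLOR_RGB2HSV)
    m=((hs[...,0]>20)&(hs[...,0]<36)&(hs[...,1]>120)&(hs[...,2]>100))
    bl=((hs[...,0]>95)&(hs[...,0]<130)&(hs[...,1]>110)&(hs[...,2]>60))
    return m,bl
def ray(c,uv,z):
    p=cv2.undistortPoints(np.array([[uv]],float),np.array(c['mtx']),np.array(c['dist_coeffs']))[0,0]
    T=np.array(c['cam_to_world']);d=T[:3,:3]@np.array([p[0],p[1],1]);o=T[:3,3]
    return (o+d*(z-o[2])/d[2])
if __name__=='__main__':
    s=read_state();print(s['position'],s['force'],s['time_s'])
    for n,c in(('s',a),('t',b)):
        W=world(c);near=(abs(W[...,0]-.52)<.09)&(abs(W[...,1]-.03)<.11)
        for k,m in zip('yb',yel(c,0)):
            m=m&near;v,u=np.nonzero(m)
            if len(u)<4: print(n,k,'none');continue
            cn=max(cv2.findContours(m.astype(np.uint8),cv2.RETR_EXTERNAL,cv2.CHAIN_APPROX_NONE)[0],key=cv2.contourArea)
            (x,y),sz,_=cv2.minAreaRect(cn)
            print(n,k,len(u),'rect',(round(x,1),round(y,1)),np.round(sz,1),ray(c,(x,y),.025).round(4),'mean',ray(c,(u.mean(),v.mean()),.025).round(4),'z',np.nanmedian(W[m][:,2]).round(4))
    im=np.hstack([cv2.resize(a['frame'][170:270,185:335],(480,320),interpolation=cv2.INTER_CUBIC),cv2.resize(b['frame'][140:260,215:335],(320,320),interpolation=cv2.INTER_CUBIC)])
    cv2.imwrite('pics/m1.png',im[...,::-1])
E
python3 m.py
```

```text
[ 0.45695439 -0.23730108  0.24512197] [-0.41284965  0.95640058  0.37411703] 6.275
s y none
s b 173 rect (258.1, 223.7) [24. 12.] [0.5276 0.0351 0.025 ] mean [0.5276 0.035  0.025 ] z 0.0252
t y none
t b 289 rect (249.0, 201.0) [18. 20.] [0.5289 0.0311 0.025 ] mean [0.529 0.032 0.025] z 0.0252
```

View pics/m1.png

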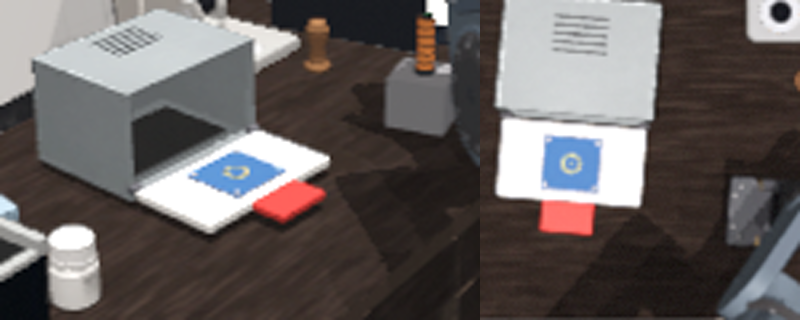

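The flap is fully open and level (plate z≈0.025), with the ring visible near (237,172) in the left crop. I locate the ring by low-saturation pixels inside the plate, and re-measure the probe in the scene view.

```bash
cat > ring.py <<'E'
from m import *
def ring(c):
    f=c['frame'].astype(int);W=world(c)
    _,bl=yel(c,0);near=(abs(W[...,0]-.525)<.06)&(abs(W[...,1]-.03)<.06)
    cn=max(cv2.findContours((bl&near).astype(np.uint8),cv2.RETR_EXTERNAL,cv2.CHAIN_APPROX_NONE)[0],key=cv2.contourArea)
    m=np.zeros(bl.shape,np.uint8);cv2.drawContours(m,[cn],-1,1,-1);m=cv2.erode(m,np.ones((3,3)))
    w=np.clip(f[...,0]-f[...,2]+100,0,None)*m
    w=np.where(w>np.median(w[m>0])+25,w-np.median(w[m>0]),0)
    v,u=np.nonzero(w);g=w[v,u]
    uv=(np.average(u,weights=g),np.average(v,weights=g));return uv,len(u)
if __name__=='__main__':
    for c in(a,b):
        uv,n=ring(c);print(np.round(uv,2),n,ray(c,uv,.025).round(4))
    hs=cv2.cvtColor(a['frame'],cv2.COLOR_RGB2HSV);W=world(a)
    org=(hs[...,0]>4)&(hs[...,0]<20)&(hs[...,1]>140)&(hs[...,2]>90)&(abs(W[...,0]-.456)<.03)&(abs(W[...,1]+.24)<.03)&(W[...,2]>.066)
    v,u=np.nonzero(org);print(len(u),np.median(W[org],0),u.min(),u.max(),v.min(),v.max())
    print(ray(a,(u.mean(),(v.min()+v.max())/2),.099))
E
python3 ring.py
```

```text
[258.75 223.42] 23 [0.5271 0.0321 0.025 ]
[248.56 201.  ] 47 [0.5288 0.0327 0.025 ]
77 [ 0.45312823 -0.2356151   0.10179439] 315 320 176 191
[ 0.45468888 -0.23970118  0.099     ]
```

>>> {"method": "play_rows", "body": {"commands": [[[-0.001,-0.002,-0.04],[0,0,0]],[[-0.001,-0.002,-0.08],[0,0,0]],[[-0.001,-0.002,-0.11],[0,0,0]],[[-0.001,-0.002,-0.125],[0,0,0]],[[-0.001,-0.002,-0.134],[0,0,0]],[[-0.001,-0.002,-0.134],[0,0,0]],[[-0.001,-0.002,-0.134],[0,0,0]]]}}

```text
time_s: 7.25
position: [0.4572, -0.2406, 0.1124]
tcp_rot: [[-0.08, 0.002, 0.997], [-0.997, -0.001, -0.08], [0.001, -1.0, 0.002]]
force: [0.2, -0.4, 0.6]
opening: 0.575
```

>>> {"method": "play_rows", "body": {"commands": [[[0,0,0],[0,0,0]],[[0,0,0],[0,0,0]],[[0,0,0],[0,0,0]],[[0,0,0],[0,0,0]],[[0,0,0],[0,0,0]],[[0,0,0],[0,0,0]]], "gripper": 0}}

```text
time_s: 8.0
position: [0.4567, -0.2405, 0.1117]
tcp_rot: [[-0.08, 0.0, 0.997], [-0.997, -0.0, -0.08], [0.0, -1.0, 0.0]]
force: [0.8, -0.8, 0.9]
opening: 0.221
```

Gripped: 19 mm opening and low side force. I lift and carry it over the ring.

>>> {"method": "play_rows", "body": {"commands": [[[0,0,0.02],[0,0,0]],[[0,0,0.05],[0,0,0]],[[0,0,0.085],[0,0,0]],[[0,0.01,0.1],[0,0,0]],[[0.01,0.04,0.1],[0,0,0]],[[0.02,0.08,0.1],[0,0,0]],[[0.035,0.13,0.1],[0,0,0]],[[0.05,0.18,0.1],[0,0,0]],[[0.06,0.22,0.1],[0,0,0]],[[0.069,0.255,0.095],[0,0,0]]]}}

```text
time_s: 9.25
position: [0.5248, 0.0172, 0.2058]
tcp_rot: [[-0.079, -0.002, 0.997], [-0.997, 0.001, -0.079], [-0.001, -1.0, -0.002]]
force: [0.9, -0.8, -1.6]
opening: 0.226
```

>>> {"method": "play_rows", "body": {"commands": [[[0.003,0.012,-0.01],[0,0,0]],[[0.003,0.018,-0.03],[0,0,0]],[[0.003,0.018,-0.05],[0,0,0]],[[0.003,0.018,-0.06],[0,0,0]],[[0.003,0.018,-0.06],[0,0,0]],[[0.003,0.018,-0.06],[0,0,0]]]}}

```text
time_s: 10.0
position: [0.5289, 0.0324, 0.1469]
tcp_rot: [[-0.081, 0.001, 0.997], [-0.997, -0.0, -0.081], [0.0, -1.0, 0.001]]
force: [0.4, -0.6, -1.5]
opening: 0.225
```

```bash
cat > look.py <<'E'
import sys
from h import *
s=read_state();print(s['position'],s['force'],s['tcp_rot'].round(3).tolist(),s['opening'],s['time_s'])
a=capture('scene')
x,y,w,h=232,175,60,60
cv2.imwrite('pics/'+sys.argv[1],cv2.resize(a['frame'][y:y+h,x:x+w][...,::-1],None,fx=10,fy=10,interpolation=cv2.INTER_CUBIC))
T=np.array(a['cam_to_world']);Ti=np.linalg.inv(T)
def px(p):
    q=Ti[:3,:3]@np.array(p)+Ti[:3,3]
    u=cv2.projectPoints(q[None],np.zeros(3),np.zeros(3),np.array(a['mtx']),np.array(a['dist_coeffs']))[0].ravel()
    return ((u-[x,y]+.5)*10).round(0)
for n,p in dict(spot=(.528,.0324,.025),tip=s['position']-[0.0007,-.0005,.1057],top=s['position']+[-.0007,.0005,.0223]).items(): print(n,px(p))
E
python3 look.py p1.png
```

```text
[0.52890162 0.03238456 0.14689543] [ 0.38935181 -0.64448803 -1.51517883] [[-0.081, 0.001, 0.997], [-0.997, -0.0, -0.081], [0.0, -1.0, 0.001]] 0.22462416052010717 10.0
spot [270. 489.]
tip [268. 447.]
top [264. 101.]
```

View pics/p1.png

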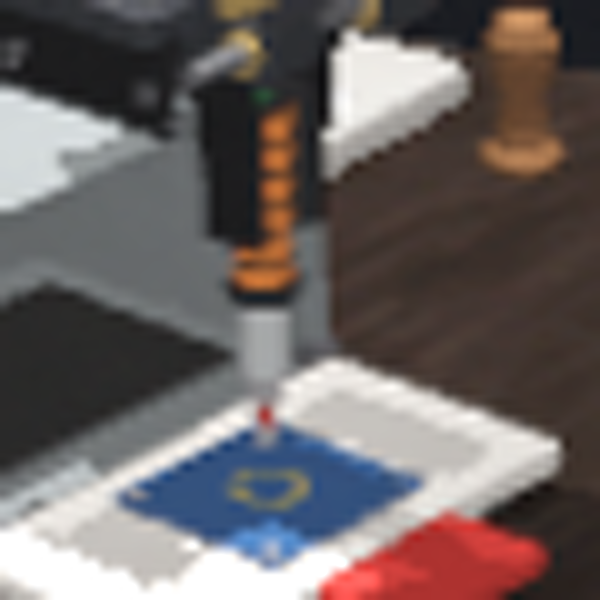

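The tip end in the image (266,445) matches the prediction (268,447), and the ring centre (269,489) matches the spot estimate (270,489). The probe is upright, so I descend most of the way.

>>> {"method": "play_rows", "body": {"commands": [[[0,0,-0.006],[0,0,0]],[[0,0,-0.011],[0,0,0]],[[0,0,-0.014],[0,0,0]],[[0,0,-0.016],[0,0,0]],[[0,0,-0.018],[0,0,0]],[[0,0,-0.02],[0,0,0]],[[0,0,-0.021],[0,0,0]],[[0,0,-0.021],[0,0,0]],[[0,0,-0.021],[0,0,0]]]}}

```text
time_s: 11.18
position: [0.5286, 0.0328, 0.1257]
tcp_rot: [[-0.08, 0.0, 0.997], [-0.997, 0.0, -0.08], [-0.0, -1.0, 0.0]]
force: [-0.1, 0.2, 2.6]
opening: 0.224
```

```bash
python3 look.py p2.png
```

```text
[0.5285799  0.03277624 0.12570302] [-0.10081185  0.20584641  2.56706305] [[-0.08, 0.0, 0.997], [-0.997, 0.0, -0.08], [-0.0, -1.0, 0.0]] 0.22401326076429148 11.175
spot [270. 489.]
tip [269. 503.]
top [264. 161.]
```

View pics/p2.png

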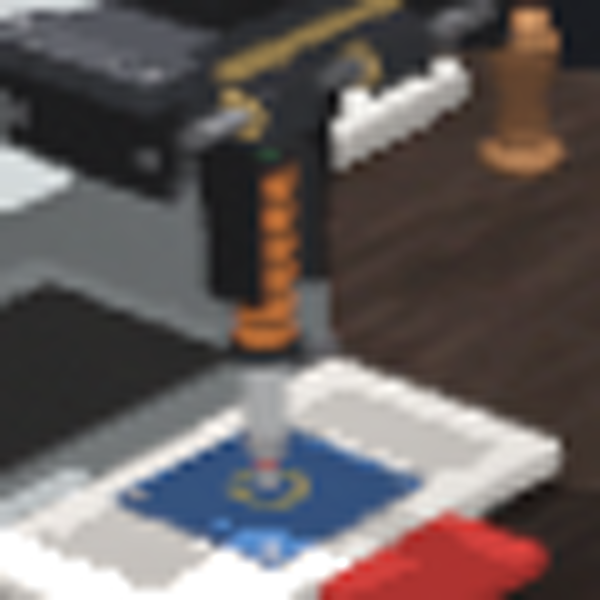

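The tip is in the ring's centre with a thin red band still showing at (267,465). Geometry gives about 5 mm pushed in and the force about 6, so I press 2 mm more.

>>> {"method": "play_rows", "body": {"commands": [[[0,0,-0.001],[0,0,0]],[[0,0,-0.002],[0,0,0]],[[0,0,-0.002],[0,0,0]],[[0,0,-0.002],[0,0,0]],[[0,0,-0.002],[0,0,0]],[[0,0,-0.002],[0,0,0]]]}}

```text
time_s: 11.98
position: [0.5286, 0.0328, 0.1236]
tcp_rot: [[-0.08, 0.0, 0.997], [-0.997, 0.0, -0.08], [-0.0, -1.0, 0.0]]
force: [-1.1, 1.5, 4.1]
opening: 0.222
```

```bash
python3 look.py p3.png; python3 - <<'E'
from h import *
F=[];Z=[]
for i in range(8):
    capture('top');s=read_state();F.append(s['force']);Z.append(s['position'])
print(np.mean(F,0),np.std(F,0),np.mean(Z,0),np.std(Z,0))
E
```

```text
[0.52858876 0.0327894  0.12359015] [-1.10676985  1.49867456  4.08452374] [[-0.08, 0.0, 0.997], [-0.997, 0.0, -0.08], [-0.0, -1.0, 0.0]] 0.2219755463061105 11.975
spot [270. 489.]
tip [269. 508.]
top [264. 166.]
[-1.0589742   0.57875379  3.22922356] [0.52133419 0.52967349 0.35805916] [0.52858526 0.03275833 0.12356347] [1.14247967e-05 9.74379197e-06 9.35746035e-06]
```

View pics/p3.png

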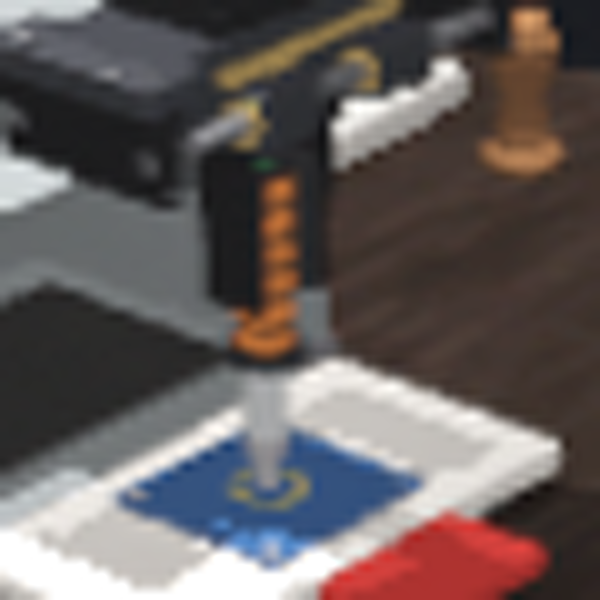

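The red has just disappeared. Mean force plus the probe's weight is about 4.4 N, which means 6.8 mm pushed in; geometry gives 7.1 mm. The probe is upright and centred, so I hand in.

```bash
python3 -c "
from rig import *
hand_in();print(read_state()['time_s'])"
```

```text
the job is handed in; nothing more can be done
the job is handed in; nothing more can be done
```

The job is handed in: the flap is fully open and the probe is held upright with its tip pressed about half-way in, inside the yellow ring. It took about 12.4 s of the 58 s allowed.

- **Flap:** I hooked the tab from behind and followed its arc down to the stop, where it pushed back with 10.9 N. The blue plate then measured 25 mm above the desk, which matches fully level.
- **Position:** The last picture shows the tip at the middle of the ring. The measured offset from the ring centre is about 1 mm, on a calibration good to about 2 mm.
- **Press depth:** The red part of the shaft has just disappeared. The arm's height gives about 7.1 mm pushed in, and the averaged force gives about 6.8 mm. The force figure is rougher, because readings vary by about 0.4 N and the probe's weight is an estimate.
- **Other objects:** The arm went nowhere near the jar, slide box, stamp, stapler, tube or bottle. I did not measure their positions again at the end.

No check failed. During the approach the arm stopped about 2 cm short of where I sent it, and I corrected that before touching the tab.

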